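# Hang the gouge rack on its two screws

## Task

Hang the gouge rack (the small drilled wooden block on a steel hanger plate, standing on the bench) on the two screws of the upright tool rail: pass both keyholes over the screw heads, press the plate in against its springy rubber buffers, and slide it down past the locking ridges until both slots are fully home on their screws, then let go. Feel your way and push with a light hand, never harder than about 30 N, and leave the other things on the bench where they are.

Things in the scene. Friction and masses are not known exactly. Their poses are not given: they have to be found in the camera images.
- rack: Gouge rack, 0.24 to 0.39 kg, standing on the bench: steel hanger plate 140 wide (y) x 62 tall (z) x 3 mm thick, a beech block 52 wide x 60 deep (x) x 48 mm tall with four holes in its top fixed to the front of the plate's middle. Origin: middle of the lower edge of the plate's back. x: forward out of the plate (plate 0 to 3, block 3 to 63 mm), y: left along it, z: up; all starts at z = 0.
- grip (a point): A good place to grip the rack: inside the block, across its 52 mm width (along the rack's y), 38 mm in front of the plate's back and 32 mm above the block's underside; 25 mm or more is free beside it for each finger. Same axes as the rack.
- hole_left (a point): Centre of the round entry hole of the rack's +y keyhole, on the plate's back face: rack frame y +50, z 28 mm. Hole 15 mm across, through the 3 mm plate; a slot 8 mm wide runs straight up from it. On the plate's front a rounded ridge, 1.5 mm proud and 3.5 mm tall, crosses the foot of the slot (both sides of it, z 35 to 38 mm); the screw head must ride over it and then drops behind it. Same axes as the rack.
- hole_right (a point): The same for the -y keyhole (y -50 mm).
- slot_left (a point): Point in the slot of the +y keyhole, on the plate's back face, where the screw's axis lies when fully home: rack frame y +50, z 44 mm, 16 mm above the entry hole's centre (the slot ends 3 mm higher). Home it meets screw_left, but 3.5 mm out from the rail, as the buffers push the plate out against the underside of the screw heads, which then sit locked above the ridge.
- slot_right (a point): The same in the -y keyhole (y -50 mm); belongs on screw_right.
- buffers (a point): Midway between the two rubber buffers (12 mm across) on the plate's back: rack frame y +34 and -34, z 38 mm. They stand 5 mm proud of the back and give like springs, 2.5 N per mm each, until flush. For the ridges to pass under the screw heads they must be pressed in by at least 3 mm (15 N in all) while the plate slides down; at home they stay pressed in by 1.5 mm.
- rail: Tool rail: a fixed upright softwood board 360 long (y) x 130 tall (z) x 22 mm thick, standing on the bench. Origin: on the bench, below the middle of its front face. x: out of the front face, on which the screws stand, away from the robot (board -22 to 0 mm, two angle brackets behind it to -62 mm); y: along the board; z: up.
- screw_left (a point): Screw at the rail's +y side: the point where its axis meets the rail's front face, 105 mm above the bench. Axes as the rail's. Steel pan-head screw: bare shank 6 mm thick for the first 6.5 mm out of the board, then a head 12 mm across and 4 mm thick (its front 10.5 mm from the board). The two screws are 100 mm apart.
- screw_right (a point): The same for the screw at the rail's -y side.
- gouge_a: Bystander: a wood-carving gouge lying on the bench, about 210 mm long, round beech handle 26 mm thick. Origin: under the ferrule; x towards the blade.
- tape_roll: Bystander: a roll of tan tape lying flat, 96 mm across, 24 mm high. Origin: centre of its underside.
- cane_knob: Bystander: a turned dark wooden cane knob standing on its neck, 56 mm across, 78 mm tall. Origin: centre of its underside.

How it is judged:
On the way, in this order (a step that is already met when the one before it is completed fails the run):
1. both screw heads have passed through the round entry holes of the keyholes (plate within 7 mm of the rail, slots 11 to 19 mm above home) (z of slot_left in the frame of screw_left between 0.011 and 0.019 m and y of slot_left in the frame of screw_left between -0.003 and 0.003 m and x of slot_left in the frame of screw_left between -0.001 and 0.007 m and z of slot_right in the frame of screw_right between 0.011 and 0.019 m and y of slot_right in the frame of screw_right between -0.003 and 0.003 m and x of slot_right in the frame of screw_right between -0.001 and 0.007 m), for 0.1 s.
2. the plate has slid down until both slots are fully home on the screws (within 1.5 mm) (z of slot_left in the frame of screw_left between -0.0015 and 0.0015 m and y of slot_left in the frame of screw_left between -0.003 and 0.003 m and x of slot_left in the frame of screw_left between 0.002 and 0.005 m and z of slot_right in the frame of screw_right between -0.0015 and 0.0015 m and y of slot_right in the frame of screw_right between -0.003 and 0.003 m and x of slot_right in the frame of screw_right between 0.002 and 0.005 m), for 0.1 s.
At the end, for the whole second after the job is handed in: The rack hangs released and at rest on both screws: each slot point within 1.5 mm in height and 3 mm sideways of its screw, the plate's back 2 to 5 mm off the rail, the rack upright within 0.08 rad (all of step 2 and angle between the z axis of rack and the z axis of rail, either way round below 0.08 rad and linear speed of rack below 0.01 m/s); the robot touches nothing.
It fails at once if the rack presses against the rail and its screws with more than 70 N, all their contacts added up (contact force between rack and rail above 70 N).
It fails at once if the robot knocks against the rail or its screws with more than 30 N (contact force between any of the fingers, the arm and rail above 30 N).
It fails at once if a bystander (gouge, tape roll, cane knob) is moved by more than 15 mm (distance of any of gouge_a, tape_roll, cane_knob from where it was at the start of the episode above 0.015 m).
It also fails if it takes over 61 s, if anything falls off the work surface, if the arm or the gripper's body presses on something with over 40 N, if the wrist force passes 120 N, or if a joint passes its speed limit or range.

## Robot

A 7-joint arm with a two-finger parallel gripper is mounted at the origin on the work surface. World frame = base frame: x ahead of the robot, y to its left, z up, the work surface at z = 0. Lengths are in m, angles in rad, forces in N, time in s.
With the tool pointing down it reaches from about 0.4 to 0.85 m from the base axis. Payload 4.5 kg.
Tool frame: the origin (TCP) lies at the centre of the arm's flange, where the gripper is bolted on; the fingertips stand r.tcp_to_tips ahead of it and the grasp point (between the pads) lies 147 mm ahead of it (r.tcp_to_tips is the distance from the TCP to the fingertips, in m); x points along the fingers, y is the direction in which the jaws open and shut, and the axes are right-handed (so a half turn about x gives the same grasp; the last joint's range is limited). The gripper opens to 88 mm and grips with 3 to 60 N. Pads are 18 mm wide; open, the fingers measure 123 mm over their backs; the gripper's body (75 mm by 187 mm) begins 45 mm behind the grasp point.
Start: joints at [1.144, 0.689, -0.195, 1.565, 0.157, 0.902, -0.215], TCP at [0.278, -0.56, 0.405] pointing down, gripper open.
Joint ranges: [-3.01, 3.01], [-0.46, 2.08], [-1.47, 1.51], [0.13, 2.56], [-1, 4.14], [0.04, 2.09], [-2.66, 2.66]. Speed limits (rad/s): [2.57, 2.57, 3.14, 3.14, 3.14, 3.14, 3.14].

## Interface

Orientations are given as a unit quaternion [x, y, z, w].
In Python, from plant import r, eyes gives the robot as it stands.
- The arm moves only by the tool carry_out, never from a script. Its argument "targets" is text: rows parted by semicolons, each of 5 numbers parted by spaces: the opening, from 0 (shut) to 1 (fully open), then the shift along the tool's x, y, z in mm, then the turn about the tool's x in rad. A call has 1 to 20 rows; each row shifts and turns the commanded pose from where the row before left it, along the tool's axes as they then stand; what a row does not reach is not made up. A row lasts 1/12 s, in which the tool goes at most 41.7 mm and 7.16 degrees, less where a joint would pass 70% of its speed; a pose out of reach is approached as far as the arm can. A call is refused whole if a number of a shift passes 41.7 or a number of a turn 0.125, either way. A call with a gripper value outside its range is refused whole. The fingers move at their own pace and stop on an object; "force" is the grip in N (left out, the last holds). Time passes only in rows, so rows that do not move let the fingers close. It gives the time, the measured TCP pose, the force and the opening at its end, in the units of the state.
- r.get_state(): the state, without advancing time (a new reading comes with each control period).
- eyes.snapshot(name): name is "scene" or "top"; returns (picture, depth): 480x640x3 uint8, blue, green, red; 480x640 float32, m along the optical axis (not along the pixel's ray), 0 where there is no reading.
- eyes.camera_params(name): a dict with "intrinsics" (3x3 intrinsics, pixels), "rvec" (rotation vector, rad) and "tvec" (3), from world to camera coordinates, as OpenCV has them. Camera axes: x right, y down, z forward; pixel columns grow to the right and rows downward; lengths in m; the calibration is good to about 2 mm. A picture is of the moment at which its call begins. camera_params takes no time and is no camera call.
- r.finish_job(): hands the job in, once; it reports no verdict.
The state is a dict: "clock": time; "q": joint angles; "qd": joint speeds; "joint_torque": joint torques, N m; "tool_pos": TCP position; "eef_rot": TCP orientation; "contact_force": force on the tool from outside, world axes, zero at the start; "moment": the same for the moment, N m; "opening": opening from 0.0 (shut) to 1.0 (fully open).
Only numpy, scipy, OpenCV 4.12 (cv2) and the standard library are available. Lean on these libraries where they do the work, as an engineer would, in place of code of your own. Each camera call takes 0.05 s, during which the arm holds its last target.

## Working session

There is one attempt and no reset: what is moved stays moved. The work goes in short steps, Python scripts to look and compute and a tool call to move; the robot and the scene stay as the last step left them, time stands still between calls to the robot, and variables do not carry over. Pictures are saved under pics/ and viewed, and the job is handed in when it is done.

Besides the shell and the picture viewer there is one more tool, called after ">>>" as name(argument=value, ...) on one line, values as JSON. carry_out: Moves the arm, as the interface text tells. Its arguments: {"type":"object","properties":{"targets":{"type":"string"},"force":{"type":"number"}},"required":["targets"]}

```bash
ls; mkdir -p pics
python3 - <<'E'
from plant import r, eyes
import cv2,numpy as np
s=r.get_state()
for k,v in s.items(): print(k,np.round(v,4))
print(r.tcp_to_tips)
for n in("scene","top"):
    p,d=eyes.snapshot(n); cv2.imwrite(f"pics/{n}0.png",p); np.save(f"pics/{n}0.npy",d)
    print(n,eyes.camera_params(n))
E
```

```text
pics
clock 0.0
q [ 1.1438  0.69   -0.1945  1.5664  0.1573  0.9025 -0.2151]
qd [-0.0005  0.001   0.0008 -0.     -0.0006 -0.0008  0.0022]
joint_torque [-2.00000e-04 -5.27556e+01 -1.26680e+00 -1.53426e+01 -5.26000e-02
  6.70000e-03  2.00000e-04]
tool_pos [ 0.2778 -0.5595  0.4039]
eef_rot [-0.6882 -0.1621  0.6886 -0.1609]
contact_force [0.1475 0.4344 0.0368]
moment [-0.0032  0.0222  0.0026]
opening 1.0007
0.166
scene {'intrinsics': array([[520.67798214,   0.        , 316.41973663],
       [  0.        , 520.67798214, 233.95897302],
       [  0.        ,   0.        ,   1.        ]]), 'rvec': array([ 1.23480883,  2.4417869 , -0.80544441]), 'tvec': array([ 0.34703035, -0.27669487,  1.40559484])}
top {'intrinsics': array([[496.19620236,   0.        , 312.85858725],
       [  0.        , 496.19620236, 240.49109249],
       [  0.        ,   0.        ,   1.        ]]), 'rvec': array([ 2.12673978, -2.12647178,  0.22817859]), 'tvec': array([-0.04332333,  0.54931483,  1.02424237])}
```

View pics/scene0.png

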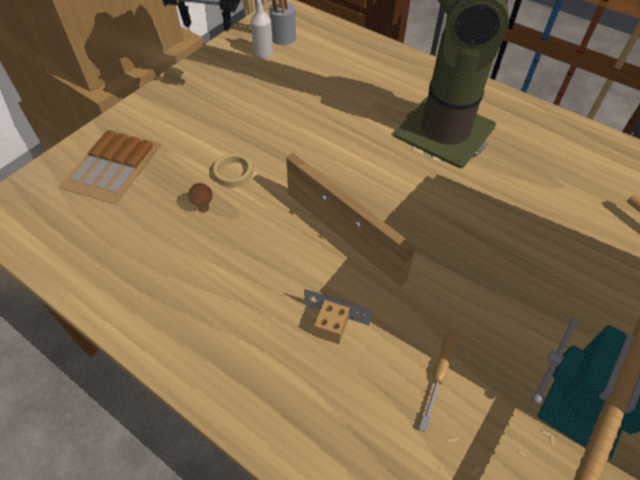

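View pics/top0.png

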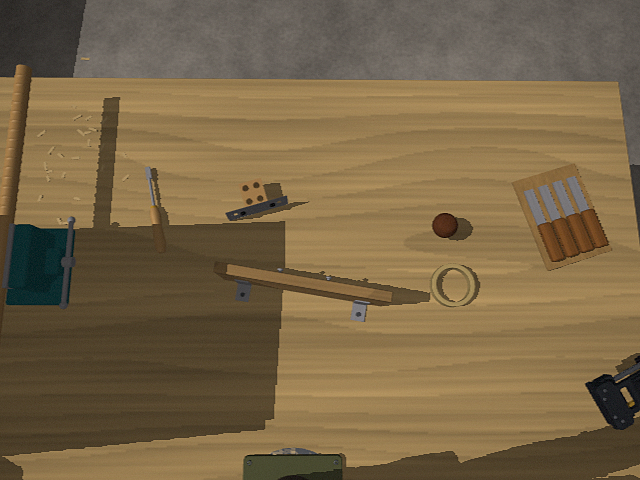

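The scene view shows the rail with its screws near (324,197) and (359,224), and the rack at (335,315). In the top view the rail runs (220,268) to (390,297), and the rack is at (257,203). The gouge is clear of both. Next I'll enlarge these areas.

```bash
cat > h.py <<'E'
import numpy as np,cv2
from plant import r,eyes
from scipy.spatial.transform import Rotation as R
def cam(n):
    c=eyes.camera_params(n); return c["intrinsics"],cv2.Rodrigues(c["rvec"])[0],c["tvec"].reshape(3)
def cloud(n,d):
    K,Rm,t=cam(n); v,u=np.mgrid[:480,:640]
    P=np.stack([(u-K[0,2])/K[0,0]*d,(v-K[1,2])/K[1,1]*d,d],-1)
    W=(P-t)@Rm; W[d==0]=np.nan; return W
def onz(n,u,v,z):
    K,Rm,t=cam(n); c=-Rm.T@t; d=Rm.T@np.array([(u-K[0,2])/K[0,0],(v-K[1,2])/K[1,1],1])
    return c+d*(z-c[2])/d[2]
def proj(n,P):
    K,Rm,t=cam(n); q=(np.asarray(P)@Rm.T+t)@K.T; return q[...,:2]/q[...,2:]
def crop(src,dst,x0,y0,x1,y1,s):
    im=src if not isinstance(src,str) else cv2.imread(src)
    cv2.imwrite(dst,cv2.resize(im[y0:y1,x0:x1],None,fx=s,fy=s,interpolation=cv2.INTER_CUBIC))
E
python3 - <<'E'
from h import *
crop("pics/scene0.png","pics/s_rack.png",295,280,385,350,8)
crop("pics/top0.png","pics/t_rack.png",215,170,315,230,8)
crop("pics/scene0.png","pics/s_rail.png",280,150,420,285,5)
crop("pics/top0.png","pics/t_rail.png",205,250,405,330,4)
W=cloud("top",np.load("pics/top0.npy"))
for (u,v) in [(262,190),(270,190),(235,215),(300,275),(350,287),(350,220),(200,300)]: print(u,v,np.round(W[v,u],4))
E
```

```text
262 190 [0.6651 0.0698 0.0479]
270 190 [0.6783 0.055  0.005 ]
235 215 [0.6134 0.1314 0.0243]
300 275 [ 0.4806 -0.0152  0.0011]
350 287 [ 0.4404 -0.1155  0.1294]
350 220 [ 0.6086 -0.1301 -0.0007]
200 300 [0.4246 0.2065 0.002 ]
```

View pics/s_rack.png

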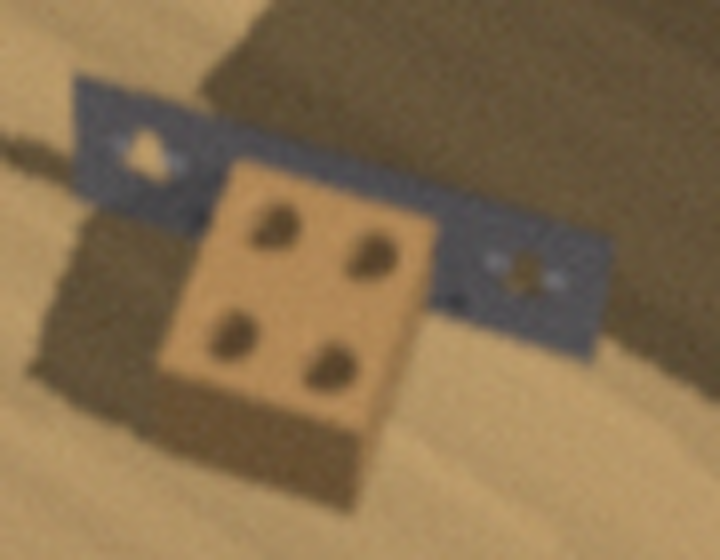

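View pics/t_rack.png

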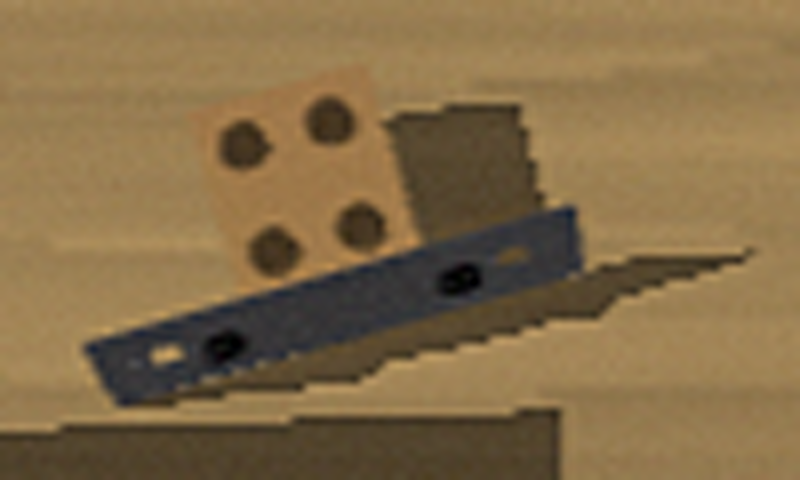

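View pics/s_rail.png

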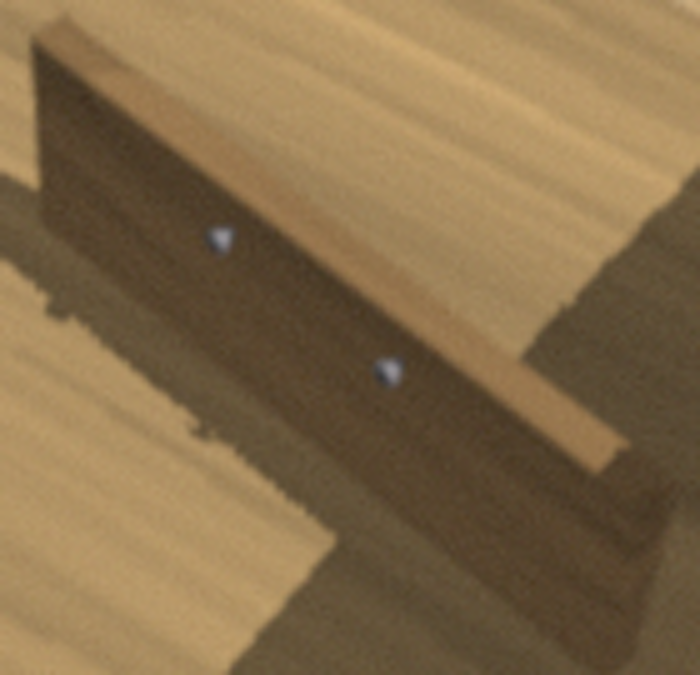

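View pics/t_rail.png

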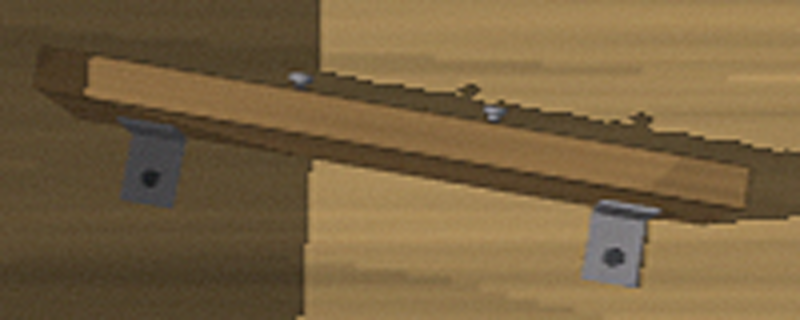

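```bash
cat > fit.py <<'E'
from h import *
from scipy.optimize import least_squares
def px(x0,y0,s,c): return [x0+(c[0]+.5)/s-.5,y0+(c[1]+.5)/s-.5]
def fit(obs,p0,free=(0,1,3),rep=True):
    # obs: list of (cam,[u,v],model pt mm); p=(x,y,z,yaw)
    free=list(free); p=np.array(p0,float)
    def res(q):
        p[free]=q; Rm=R.from_euler('z',p[3]).as_matrix(); o=[]
        for n,uv,m in obs: o+=list(proj(n,Rm@(np.array(m)/1e3)+p[:3])-uv)
        return np.array(o)
    s=least_squares(res,p[free],loss='soft_l1'); p[free]=s.x
    e=res(s.x).reshape(-1,2)
    if rep:
        for (n,uv,m),k in zip(obs,e): print(n,m,np.round(k,2))
    return p
E
cat > m0.py <<'E'
from fit import *
S=lambda c:px(280,150,5,c); T=lambda c:px(205,250,4,c)
rail=[("scene",S((33,40)),(0,-180,130)),("scene",S((598,473)),(0,180,130)),("scene",S((630,445)),(-22,180,130)),("scene",S((68,15)),(-22,-180,130)),
("scene",S((42,222)),(0,-180,0)),("scene",S((220,239)),(9,-50,105)),("scene",S((390,372)),(9,50,105)),
("top",T((300,77)),(8.5,50,109)),("top",T((494,114)),(8.5,-50,109)),("top",T((748,170)),(0,-180,130)),("top",T((746,208)),(-22,-180,130)),("top",T((38,47)),(0,180,130))]
S=lambda c:px(295,280,8,c); T=lambda c:px(215,170,8,c)
rack=[("scene",S((78,75)),(1.5,-70,62)),("scene",S((613,238)),(1.5,70,62)),("scene",S((592,360)),(3,70,0)),("scene",S((72,187)),(3,-70,0)),
("scene",S((437,215)),(3,26,48)),("scene",S((240,158)),(3,-26,48)),("scene",S((365,430)),(63,26,48)),("scene",S((160,367)),(63,-26,48)),("scene",S((350,512)),(63,26,0)),
("top",T((85,345)),(1.5,70,62)),("top",T((575,207)),(1.5,-70,62)),("top",T((118,405)),(0,70,0)),("top",T((582,270)),(0,-70,0)),("top",T((192,112)),(63,26,48)),("top",T((370,65)),(63,-26,48))]
for n,o,p0 in(("rail",rail,[.46,-.05,0,-.2]),("rack",rack,[.6,.08,0,.2])):
    p=fit(o,p0); print(n,p)
    for c in("scene","top"): print(c,fit([x for x in o if x[0]==c],p,rep=False))
s=r.get_state(); M=R.from_quat(s["eef_rot"]).as_matrix(); print(M.round(4))
E
python3 m0.py
```

```text
scene (0, -180, 130) [-0.5  -0.73]
scene (0, 180, 130) [10.84  8.4 ]
scene (-22, 180, 130) [11.67  7.58]
scene (-22, -180, 130) [-0.23 -0.55]
scene (0, -180, 0) [-0.02  1.09]
scene (9, -50, 105) [-0.17  0.87]
scene (9, 50, 105) [-0.44  0.73]
top (8.5, 50, 109) [0.41 0.92]
top (8.5, -50, 109) [ 0.37 -0.05]
top (0, -180, 130) [ 1.34 -0.07]
top (-22, -180, 130) [0.33 1.42]
top (0, 180, 130) [0.45 0.17]
rail [ 0.46074622 -0.0231794   0.         -0.16957739]
scene [ 0.45801007 -0.02585512  0.         -0.16899102]
top [ 0.46162609 -0.02208129  0.         -0.16859229]
scene (1.5, -70, 62) [-0.49  0.13]
scene (1.5, 70, 62) [0.28 0.68]
scene (3, 70, 0) [-0.03  0.66]
scene (3, -70, 0) [0.45 1.91]
scene (3, 26, 48) [0.01 0.96]
scene (3, -26, 48) [-0.23  0.34]
scene (63, 26, 48) [-0.32  0.27]
scene (63, -26, 48) [-0.3  -0.12]
scene (63, 26, 0) [0.57 0.73]
top (1.5, 70, 62) [0.32 1.12]
top (1.5, -70, 62) [0.91 0.63]
top (0, 70, 0) [0.54 0.9 ]
top (0, -70, 0) [1.09 0.91]
top (63, 26, 48) [-0.1   0.68]
top (63, -26, 48) [0.13 0.19]
rack [0.62540122 0.07929436 0.         0.2935031 ]
scene [0.62438609 0.07857316 0.         0.29533267]
top [0.62709254 0.08049285 0.         0.28766275]
[[-8.000e-04  4.447e-01 -8.957e-01]
 [ 1.400e-03 -8.957e-01 -4.447e-01]
 [-1.000e+00 -1.600e-03  1.000e-04]]
```

The rail's (0,+180) pick in the scene view was a shadow edge, so I drop it; the other picks agree to about 1 px. Now I move towards the rack, staying high.

>>> carry_out(targets="1 0 -8 -12 0;1 0 -15 -23 0;1 0 -15 -23 0;1 0 -15 -23 0;1 0 -15 -23 0;1 0 -15 -23 0;1 0 -15 -23 0;1 0 -15 -23 0;1 0 -15 -23 0;1 0 -15 -23 0;1 0 -15 -23 0;1 0 -15 -23 0;1 0 -15 -23 0;1 0 -15 -23 0;1 0 -15 -23 0;1 0 -15 -23 0;1 0 -15 -23 0;1 0 -15 -23 0;1 0 -15 -23 0;1 0 -15 -23 0", force=30)

```text
clock: 1.77
tool_pos: [0.5502, -0.0964, 0.4044]
eef_rot: [-0.688, -0.162, 0.689, -0.161]
contact_force: [0.7, -0.1, 0.2]
opening: 1.004
```

```bash
cat >> h.py <<'E'
def goto(x,y,z,a):
    """tool-frame deltas (mm) at present orientation, and turn about tool x so tool y points at angle a"""
    s=r.get_state(); M=R.from_quat(s["eef_rot"]).as_matrix()
    d=M.T@(np.array([x,y,z])-s["tool_pos"])*1e3
    cur=np.arctan2(M[1,1],M[0,1]); t=-((a-cur+np.pi)%(2*np.pi)-np.pi)
    print("t",round(s["clock"],2),"pos",np.round(s["tool_pos"],4),"ang",round(cur,4),"F",np.round(s["contact_force"],1),"op",round(s["opening"],3))
    print("delta now",np.round(d,1),"turn",round(t,4)); 
    M2=M@R.from_euler('x',t).as_matrix(); print("delta after turn",np.round(M2.T@(np.array([x,y,z])-s["tool_pos"])*1e3,1))
E
python3 - <<'E'
from h import *
goto(.6619,.0903,.30,.2935-np.pi/2)
E
```

```text
t 1.77 pos [ 0.5502 -0.0964  0.4044] ang -1.1099 F [ 0.7 -0.1  0.2] op 1.004
delta now [ 104.3 -117.5 -183.2] turn 0.1674
delta after turn [ 104.3 -146.4 -161. ]
```

>>> carry_out(targets="1 0 -14.7 -22.9 0;1 0 -14.7 -22.9 0;1 0 -14.7 -22.9 0;1 0 -14.7 -22.9 0;1 0 -14.7 -22.9 0;1 0 -14.7 -22.9 0;1 0 -14.7 -22.9 0;1 0 -14.7 -22.9 0;1 13 0 0 0.028;1 13 0 0 0.028;1 13 0 0 0.028;1 13 0 0 0.028;1 13 0 0 0.028;1 13 0 0 0.0274;1 13 0 0 0;1 13 0 0 0;1 0 0 0 0;1 0 0 0 0")

```text
clock: 3.27
tool_pos: [0.6613, 0.089, 0.2998]
eef_rot: [-0.699, -0.103, 0.7, -0.103]
contact_force: [-0.7, -0.2, 0.4]
opening: 1.0
```

Run:
```python
from h import *
goto(.6619,.0903,.179,.2935-np.pi/2)
for n in("scene","top"):
    p,d=eyes.snapshot(n); cv2.imwrite(f"pics/{n}1.png",p)
a=cv2.imread("pics/scene1.png")[200:400,240:440];b=cv2.imread("pics/top1.png")[100:300,170:370]
cv2.imwrite("pics/ab1.png",cv2.resize(np.hstack([a,b]),None,fx=2,fy=2))
```

```text
t 3.27 pos [0.6613 0.089  0.2998] ang -1.2772 F [-0.7 -0.2  0.4] op 1.0
delta now [120.8  -1.   -1.2] turn 0.0
delta after turn [120.8  -1.   -1.2]
```

View pics/ab1.png

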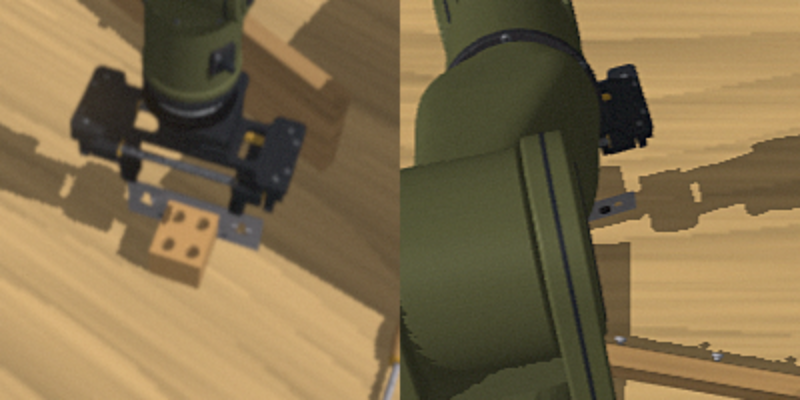

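The gripper is centred over the block with its fingers on either side, so I descend.

>>> carry_out(targets="1 12 -0.5 -0.6 0;1 12 -0.5 -0.6 0;1 12 0 0 0;1 12 0 0 0;1 12 0 0 0;1 12 0 0 0;1 12 0 0 0;1 12 0 0 0;1 8 0 0 0;1 8 0 0 0;1 5 0 0 0;1 3.8 0 0 0;1 0 0 0 0;1 0 0 0 0")

```text
clock: 4.53
tool_pos: [0.6626, 0.0904, 0.1801]
eef_rot: [0.7, 0.103, -0.699, 0.103]
contact_force: [0.3, 0.9, -0.2]
opening: 1.002
```

Run:
```python
from h import *
goto(.6619,.0903,.179,.2935-np.pi/2)
p,d=eyes.snapshot("scene"); crop(p,"pics/s2.png",270,220,390,340,5)
```

```text
t 4.53 pos [0.6626 0.0904 0.1801] ang -1.2774 F [ 0.3  0.9 -0.2] op 1.002
delta now [ 1.1 -0.1  0.7] turn -0.0001
delta after turn [ 1.1 -0.1  0.7]
```

View pics/s2.png

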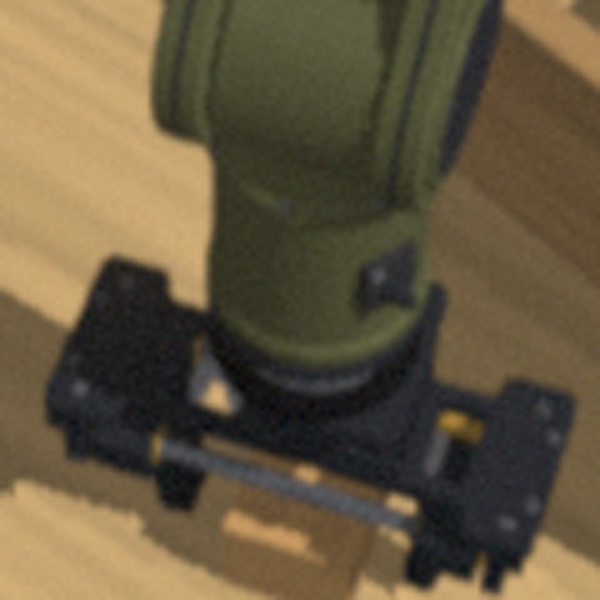

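The fingers are either side of the block, so I close them.

>>> carry_out(targets="0.8 0 0 0 0;0.5 0 0 0 0;0 0 0 0 0;0 0 0 0 0;0 0 0 0 0;0 0 0 0 0;0 0 0 0 0;0 0 0 0 0;0 0 0 0 0;0 0 0 0 0", force=50)

```text
clock: 5.42
tool_pos: [0.6625, 0.0906, 0.18]
eef_rot: [0.7, 0.104, -0.699, 0.103]
contact_force: [-1.3, 1.3, 1.4]
opening: 0.586
```

Run:
```python
from h import *
goto(.6619,.0903,.179,.2935-np.pi/2)
```

```text
t 5.42 pos [0.6625 0.0906 0.18  ] ang -1.2772 F [-1.3  1.3  1.4] op 0.586
delta now [1.  0.1 0.7] turn 0.0001
delta after turn [1.  0.1 0.7]
```

>>> carry_out(targets="0 -3 0 0 0;0 -6 0 0 0;0 -8 0 0 0;0 -10 0 0 0;0 -10 0 0 0;0 -10 0 0 0;0 -10 0 0 0;0 -10 0 0 0;0 -7 0 0 0;0 -3 0 0 0.02;0 0 0 0 0.05;0 0 0 0 0.05;0 0 0 0 0.06;0 0 0 0 0.06;0 0 0 0 0.06;0 0 0 0 0.06;0 0 0 0 0.05;0 0 0 0 0.04;0 0 0 0 0.013;0 0 0 0 0")

```text
clock: 7.08
tool_pos: [0.6623, 0.0905, 0.2567]
eef_rot: [-0.704, 0.06, 0.705, 0.06]
contact_force: [-0.8, 0.2, -2.7]
opening: 0.585
```

Run:
```python
from h import *
goto(.5383,-.0365,.257,-.1696-np.pi/2)
```

```text
t 7.08 pos [0.6623 0.0905 0.2567] ang -1.7404 F [-0.8  0.2 -2.7] op 0.585
delta now [ -0.2 146.1 100.8] turn -0.0
delta after turn [ -0.2 146.1 100.8]
```

>>> carry_out(targets="0 0 6 4 0;0 0 12 8 0;0 0 14 10 0;0 0 14 10 0;0 0 14 10 0;0 0 14 10 0;0 0 14 10 0;0 0 14 10 0;0 0 14 10 0;0 0 12 9 0;0 0 9 6 0;0 0 6 2.8 0;0 0 3.1 1 0;0 0 0 0 0;0 0 0 0 0;0 0 0 0 0")

```text
clock: 8.42
tool_pos: [0.5392, -0.0358, 0.2569]
eef_rot: [0.705, -0.059, -0.704, -0.06]
contact_force: [-0.2, -0.2, -3.3]
opening: 0.583
```

Run:
```python
from h import *
goto(.5383,-.0365,.257,-.1696-np.pi/2)
for n in("scene","top"):
    p,d=eyes.snapshot(n); cv2.imwrite(f"pics/{n}3.png",p); np.save(f"pics/{n}3.npy",d)
crop("pics/scene3.png","pics/s3.png",280,150,420,260,5)
crop("pics/top3.png","pics/t3.png",205,220,405,330,4)
```

```text
t 8.42 pos [ 0.5392 -0.0358  0.2569] ang -1.7392 F [-0.2 -0.2 -3.3] op 0.583
delta now [-0.1  0.9  0.7] turn 0.0012
delta after turn [-0.1  0.9  0.7]
```

View pics/s3.png

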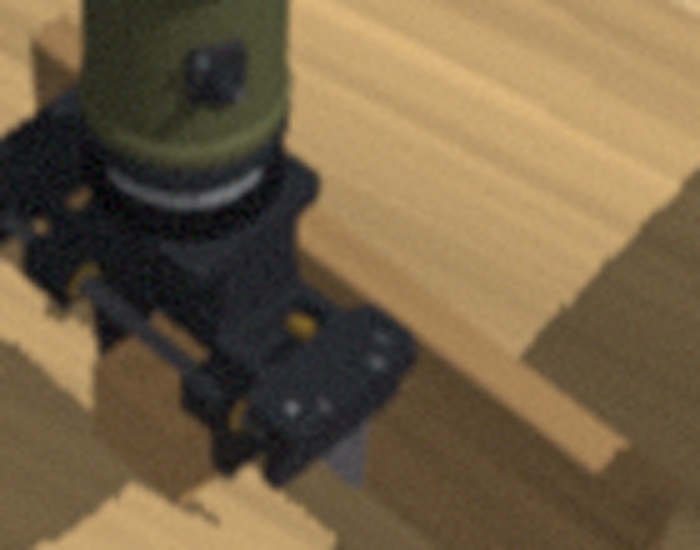

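View pics/t3.png

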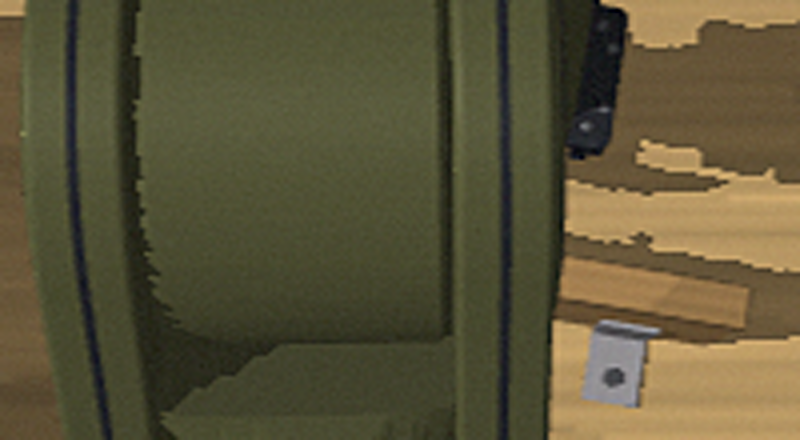

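Run:
```python
from h import *
crop("pics/scene3.png","pics/s3b.png",292,210,362,257,11)
```

```text
(no output)
```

View pics/s3b.png

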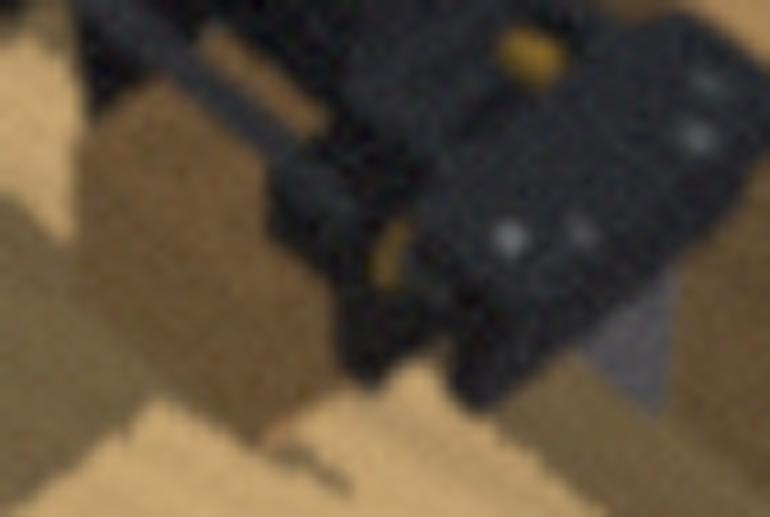

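Run:
```python
from fit import *
S=lambda c:px(292,210,11,c)
o=[("scene",S((75,290)),(63,-26,0)),("scene",S((258,442)),(63,26,0)),("scene",S((660,412)),(3,70,0)),("scene",S((672,270)),(3,70,20))]
o=o[:3]
s=r.get_state()
yaw=-1.7392+np.pi/2
Rm=R.from_euler('z',yaw).as_matrix(); tp=np.array([.5392,-.0358,0])
pr=tp-Rm@np.array([.0387,0,0]); pr[2]=.0769
print("robot",pr,yaw)
p=fit(o,[*pr,yaw]);print("scene fit",p)
p=fit(o,[*pr,yaw],free=(0,1));print("scene fit yaw fixed",p)
crop("pics/scene0.png","pics/a1.png",280,150,345,215,10)
crop("pics/scene0.png","pics/a2.png",325,195,425,290,8)
crop("pics/top0.png","pics/a3.png",205,255,305,300,8)
crop("pics/top0.png","pics/a4.png",300,262,400,320,8)
```

```text
robot [ 0.50104747 -0.02931354  0.0769    ] -0.16840367320510352
scene (63, -26, 0) [ 0.17 -0.36]
scene (63, 26, 0) [0.39 0.6 ]
scene (3, 70, 0) [-0.62 -0.16]
scene fit [ 0.49928183 -0.03245901  0.0769     -0.18306393]
scene (63, -26, 0) [ 0.03 -0.09]
scene (63, 26, 0) [0.52 0.67]
scene (3, 70, 0) [-0.57 -0.51]
scene fit yaw fixed [ 0.49948618 -0.03309787  0.0769     -0.16840367]
```

View pics/a1.png

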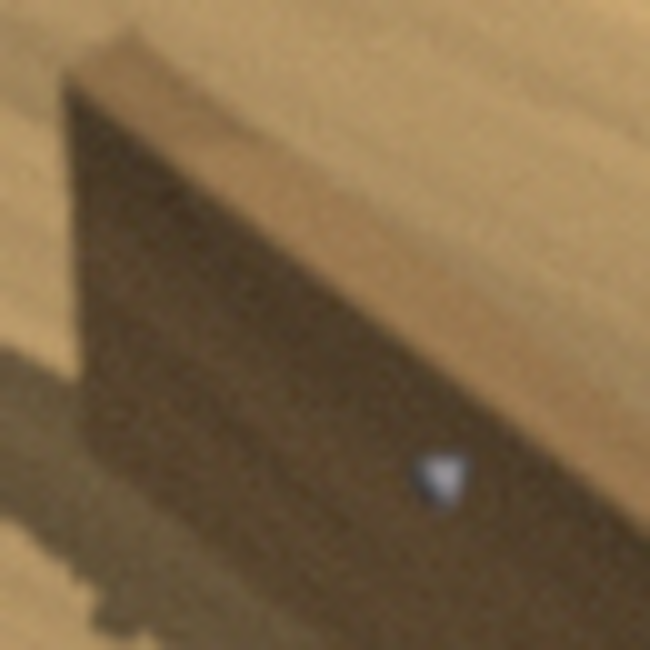

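View pics/a2.png

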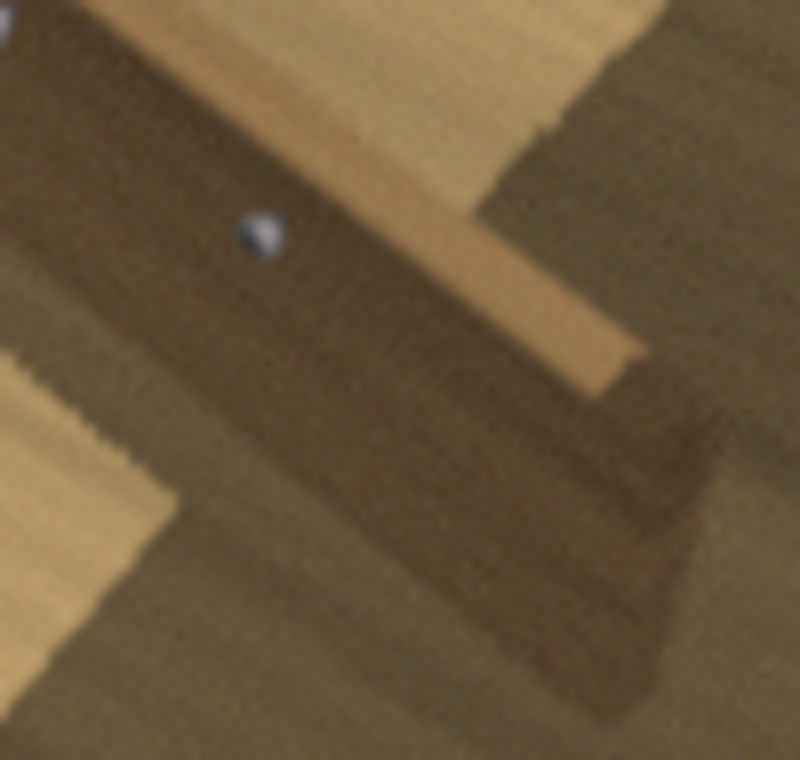

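View pics/a3.png

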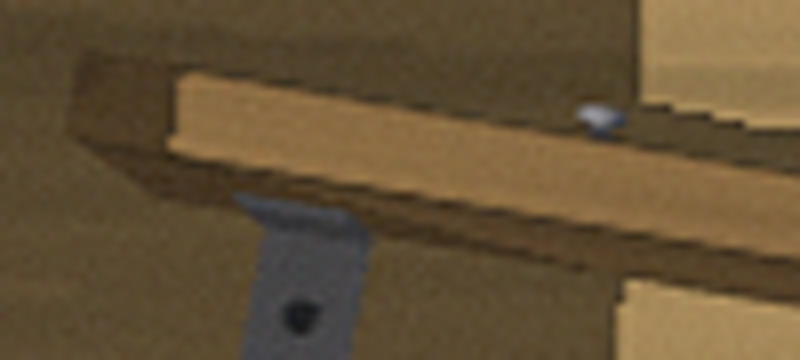

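View pics/a4.png

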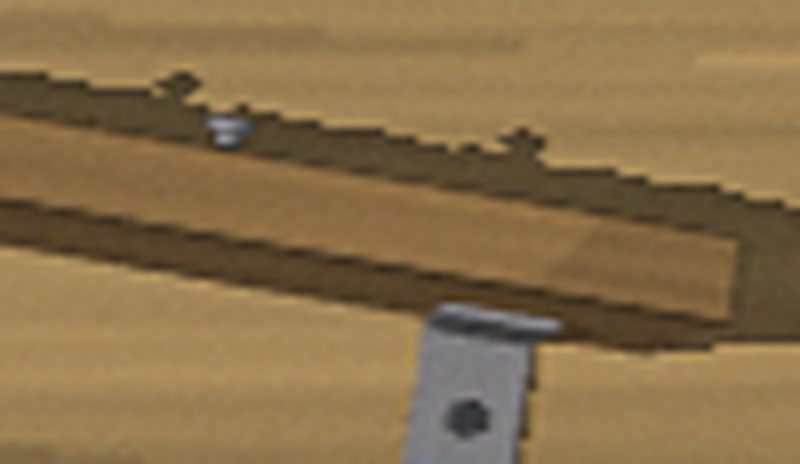

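Run:
```python
from fit import *
A=lambda c:px(280,150,10,c);B=lambda c:px(325,195,8,c);C=lambda c:px(205,255,8,c);D=lambda c:px(300,262,8,c)
sc=[("scene",A((68,78)),(0,-180,130)),("scene",A((133,30)),(-22,-180,130)),("scene",A((88,450)),(0,-180,0)),("scene",A((441,480)),(9,-50,105)),
("scene",B((262,236)),(9,50,105)),("scene",B((660,528)),(0,180,130)),("scene",B((722,415)),(-22,180,130)),("scene",B((612,722)),(0,180,0))]
tp=[("top",C((82,52)),(0,180,130)),("top",C((68,130)),(-22,180,130)),("top",C((602,117)),(8.5,50,109.5)),
("top",D((230,130)),(8.5,-50,109.5)),("top",D((738,238)),(0,-180,130)),("top",D((727,322)),(-22,-180,130)),("top",C((155,192)),(-22,180,0))]
for o in(sc,tp,sc+tp): print(fit(o,[.46,-.023,0,-.17]))
```

```text
scene (0, -180, 130) [-0.4 -1. ]
scene (-22, -180, 130) [ 0.42 -0.96]
scene (0, -180, 0) [-0.15  0.03]
scene (9, -50, 105) [-0.47  0.44]
scene (9, 50, 105) [-0.76  0.63]
scene (0, 180, 130) [ 1.92 -7.59]
scene (-22, 180, 130) [1.51 0.19]
scene (0, 180, 0) [-1.04  2.67]
[ 0.46094525 -0.02406332  0.         -0.17971718]
top (0, 180, 130) [-0.25 -0.66]
top (-22, 180, 130) [-0.81  0.37]
top (8.5, 50, 109.5) [ 0.14 -0.37]
top (8.5, -50, 109.5) [ 0.09 -0.57]
top (0, -180, 130) [0.99 0.1 ]
top (-22, -180, 130) [0.82 0.58]
top (-22, 180, 0) [-1.21  0.38]
[ 0.46254018 -0.0229804   0.         -0.17252912]
scene (0, -180, 130) [-0.62 -0.43]
scene (-22, -180, 130) [ 0.18 -0.42]
scene (0, -180, 0) [-0.35  0.59]
scene (9, -50, 105) [-0.49  0.96]
scene (9, 50, 105) [-0.62  1.09]
scene (0, 180, 130) [ 2.26 -7.23]
scene (-22, 180, 130) [1.81 0.51]
scene (0, 180, 0) [-0.74  3.  ]
top (0, 180, 130) [-0.07 -0.66]
top (-22, 180, 130) [-0.67  0.37]
top (8.5, 50, 109.5) [ 0.29 -0.17]
top (8.5, -50, 109.5) [ 0.22 -0.21]
top (0, -180, 130) [1.09 0.69]
top (-22, -180, 130) [0.88 1.17]
top (-22, 180, 0) [-1.08  0.37]
[ 0.4619546  -0.02323634  0.         -0.17583887]
```

Run:
```python
from h import *
d=np.load("pics/scene0.npy"); W=cloud("scene",d)
def plane(mask,W):
    P=W[mask]; P=P[~np.isnan(P[:,0])]
    for _ in range(4):
        c=P.mean(0);U,s,V=np.linalg.svd(P-c); e=(P-c)@V[2]; P=P[abs(e)<2.5*e.std()+1e-4]
    n=V[2]*np.sign(V[2][0]); return c,n,e.std(),len(P)
for poly in ([(290,163),(402,248),(400,278),(291,190)],):
    m=np.zeros((480,640),np.uint8); cv2.fillPoly(m,[np.array(poly)],1); m[cv2.dilate(np.zeros_like(m),None)>0]=0
    c,n,s,k=plane(m>0,W); print("scene front",c,n,"yaw",np.arctan2(n[1],n[0]),"std",s,k)
    for z in(.105,): # point on plane at y=-.023
        x=c[0]-(n[1]*(-.023-c[1])+n[2]*(z-c[2]))/n[0]; print("x at y=-.023,z",z,x)
# bench height bias
for n0,f in(("scene","pics/scene0.npy"),("top","pics/top0.npy")):
    Wt=cloud(n0,np.load(f)); q=Wt[(abs(Wt[...,0]-.6)<.03)&(abs(Wt[...,1]+.07)<.04)]; print(n0,"bench z",q[:,2].mean(),q[:,2].std())
Wt=cloud("top",np.load("pics/top0.npy"))
m=(Wt[...,2]>.115)&(Wt[...,0]>.38)&(Wt[...,0]<.52)&(abs(Wt[...,1])<.25)
P=Wt[m][:,:2]; print("top face n",len(P),"z",Wt[m][:,2].mean(), "rect",cv2.minAreaRect((P*1e3).astype(np.float32)), "mean",P.mean(0))
q=P-P.mean(0);U,s,V=np.linalg.svd(q,full_matrices=False); print("axis yaw",np.arctan2(V[0][1],V[0][0])+np.pi/2)
```

```text
scene front [ 0.46329122 -0.0109705   0.07757717] [ 0.98556253 -0.16926495 -0.00398472] yaw -0.17008517272636864 std 0.0009707404280204685 3232
x at y=-.023,z 0.105 0.4613360901105895
scene bench z 0.0015617479433888738 0.001851023461344755
top bench z 0.0011401882325649125 0.002188891732635869
top face n 2115 z 0.1303972995409519 rect ((455.6686096191406, -21.426345825195312), (359.5094299316406, 31.18195343017578), 80.335693359375) mean [ 0.45069502 -0.02090152]
axis yaw 2.972747902122932
```

The estimates agree: the rail origin is about (0.461, -0.0226) with yaw about -0.1695. The rack is 40 mm out and aligned sideways, so I go forward to just short of the heads.

>>> carry_out(targets="0 0 0 2 0.0011;0 0 0 4 0;0 0 0 5 0;0 0 0 5 0;0 0 0 5 0;0 0 0 3 0;0 0 0 2 0;0 0 0 1 0;0 0 0 0 0;0 0 0 0 0")

```text
clock: 9.35
tool_pos: [0.5121, -0.0321, 0.257]
eef_rot: [0.705, -0.06, -0.704, -0.06]
contact_force: [-0.5, -0.0, -3.6]
opening: 0.584
```

```bash
cat >> h.py <<'E'
RAIL=np.array([.461,-.0226]);RY=-.1695
def st():
    s=r.get_state(); M=R.from_quat(s["eef_rot"]).as_matrix(); a=np.arctan2(M[1,1],M[0,1])+np.pi/2
    o=s["tool_pos"][:2]-.0387*np.array([np.cos(a),np.sin(a)])
    d=R.from_euler('z',-RY).as_matrix()[:2,:2]@(o-RAIL); F=R.from_euler('z',-RY).apply(s["contact_force"])
    print("t",round(s["clock"],2),"rail frame gap x %.1f y %.1f base z %.1f mm"%(d[0]*1e3,d[1]*1e3,(s["tool_pos"][2]-.18)*1e3),"dyaw %.4f"%(a-RY),"F(rail)",np.round(F,1),"M",np.round(s["moment"],2))
E
python3 -c "from h import *; st()"
```

```text
t 9.35 rail frame gap x 13.2 y -0.7 base z 77.0 mm dyaw -0.0013 F(rail) [-0.5 -0.1 -3.6] M [-0.03 -0.04  0.03]
```

>>> carry_out(targets="0 0 -0.7 1 -0.001;0 0 0 1 0;0 0 0 1 0;0 0 0 1 0;0 0 0 1 0;0 0 0 0 0;0 0 0 0 0")

```text
clock: 9.93
tool_pos: [0.507, -0.0305, 0.2569]
eef_rot: [0.705, -0.06, -0.705, -0.06]
contact_force: [-0.6, 0.3, -3.1]
opening: 0.587
```

```bash
python3 -c "from h import *; st()"
```

```text
t 9.93 rail frame gap x 8.0 y -0.0 base z 76.9 mm dyaw -0.0002 F(rail) [-0.7  0.1 -3.1] M [ 0.01 -0.03 -0.03]
```

>>> carry_out(targets="0 0 0 1 0;0 0 0 1 0;0 0 0 0 0;0 0 0 0 0")

```text
clock: 10.27
tool_pos: [0.505, -0.0301, 0.2569]
eef_rot: [-0.705, 0.06, 0.705, 0.06]
contact_force: [0.2, -1.0, -2.3]
opening: 0.585
```

```bash
python3 -c "from h import *; st()"
```

```text
t 10.27 rail frame gap x 5.9 y -0.0 base z 76.9 mm dyaw -0.0001 F(rail) [ 0.4 -1.  -2.3] M [ 0.06 -0.04 -0.02]
```

>>> carry_out(targets="0 0 0 1 0;0 0 0 0 0;0 0 0 0 0")

```text
clock: 10.52
tool_pos: [0.5042, -0.03, 0.2569]
eef_rot: [0.705, -0.06, -0.704, -0.06]
contact_force: [-0.1, 0.8, -3.5]
opening: 0.59
```

```bash
python3 -c "from h import *; st()"
```

```text
t 10.52 rail frame gap x 5.1 y 0.0 base z 76.9 mm dyaw -0.0001 F(rail) [-0.2  0.8 -3.5] M [ 0.05 -0.12  0.02]
```

>>> carry_out(targets="0 0 0 1 0;0 0 0 0 0;0 0 0 0 0")

```text
clock: 10.77
tool_pos: [0.5035, -0.0299, 0.257]
eef_rot: [0.705, -0.06, -0.704, -0.06]
contact_force: [1.8, -1.0, -3.6]
opening: 0.587
```

```bash
python3 -c "from h import *; st()"
```

```text
t 10.77 rail frame gap x 4.4 y 0.0 base z 77.0 mm dyaw -0.0002 F(rail) [ 1.9 -0.7 -3.6] M [-0.02 -0.46  0.04]
```

>>> carry_out(targets="0 0 0 0.5 0;0 0 0 0.5 0;0 0 0 0 0;0 0 0 0 0")

```text
clock: 11.1
tool_pos: [0.5029, -0.0298, 0.2571]
eef_rot: [0.705, -0.06, -0.704, -0.06]
contact_force: [3.5, -1.2, -5.1]
opening: 0.582
```

```bash
python3 -c "from h import *; st()"
```

```text
t 11.1 rail frame gap x 3.8 y 0.0 base z 77.1 mm dyaw -0.0003 F(rail) [ 3.6 -0.6 -5.1] M [-0.16 -0.99  0.03]
```

>>> carry_out(targets="0 0 0 0.5 0;0 0 0 0.5 0;0 0 0 0 0;0 0 0 0 0")

```text
clock: 11.43
tool_pos: [0.5023, -0.0297, 0.2571]
eef_rot: [0.706, -0.06, -0.703, -0.06]
contact_force: [5.4, -0.6, -5.0]
opening: 0.582
```

```bash
python3 -c "from h import *; st()"
```

```text
t 11.43 rail frame gap x 3.2 y 0.0 base z 77.1 mm dyaw -0.0003 F(rail) [ 5.5  0.3 -5. ] M [-0.28 -1.28  0.07]
```

Run:
```python
from h import *
for n in("scene","top"):
    p,d=eyes.snapshot(n); cv2.imwrite(f"pics/{n}4.png",p)
crop("pics/scene4.png","pics/s4.png",285,175,365,245,10)
st()
```

```text
t 11.53 rail frame gap x 3.2 y -0.0 base z 77.1 mm dyaw -0.0004 F(rail) [ 6.7 -0.5 -5.1] M [-0.2  -1.32  0.1 ]
```

View pics/s4.png

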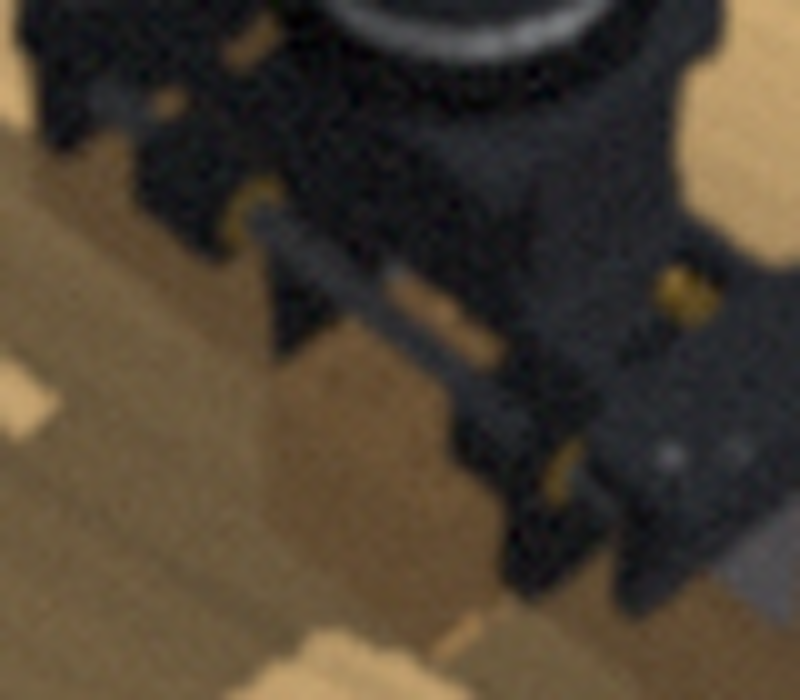

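Run:
```python
from fit import *
st()
S=lambda c:px(285,175,10,c)
o=[("scene",S((262,525)),(63,-26,0)),("scene",S((435,658)),(63,26,0)),("scene",S((783,622)),(3,70,0))]
p=fit(o,[.464,-.023,.0771,-.17],free=(0,1));print(p)
q=p[:2]+[.0016,.0036]-RAIL; print(R.from_euler('z',-RY).as_matrix()[:2,:2]@q)
```

```text
t 11.53 rail frame gap x 3.2 y -0.0 base z 77.1 mm dyaw -0.0004 F(rail) [ 6.7 -0.5 -5.1] M [-0.2  -1.32  0.1 ]
scene (63, -26, 0) [ 0.08 -0.58]
scene (63, 26, 0) [-0.1   0.33]
scene (3, 70, 0) [0.02 0.18]
[ 0.46411054 -0.02664572  0.0771     -0.17      ]
[0.00471822 0.00035529]
```

The camera puts the gap at 4.7 mm and the robot pose at 3.2 mm. Blocked heads would hold it at 10.5 mm or more, so both heads are through and the plate is on its buffers. Now I press in.

>>> carry_out(targets="0 0 0 0.7 0;0 0 0 0.7 0;0 0 0 0.7 0;0 0 0 0.7 0;0 0 0 0.7 0;0 0 0 0 0;0 0 0 0 0")

```text
clock: 12.12
tool_pos: [0.5007, -0.0294, 0.2574]
eef_rot: [0.708, -0.06, -0.701, -0.06]
contact_force: [10.2, -2.5, -8.4]
opening: 0.585
```

```bash
python3 -c "from h import *; st()"
```

```text
t 12.12 rail frame gap x 1.6 y -0.0 base z 77.4 mm dyaw -0.0007 F(rail) [10.5 -0.7 -8.4] M [-0.48 -2.09  0.09]
```

```bash
cat >> h.py <<'E'
def st():
    s=r.get_state(); M=R.from_quat(s["eef_rot"]).as_matrix()
    T=R.from_euler('z',-RY).as_matrix()@M   # tool in rail frame
    # slot points in tool frame: rack x=-tool z, y=-tool y, z=-tool x; TCP at rack (38.7,0,180)
    f=lambda X,Y,Z: T@np.array([180-Z,-Y,38.7-X])+R.from_euler('z',-RY).apply((s["tool_pos"]-[*RAIL,0])*1e3)
    F=R.from_euler('z',-RY).apply(s["contact_force"])
    print("t",round(s["clock"],2),"slotL-screw",np.round(f(0,50,44)-[0,50,105],1),"slotR",np.round(f(0,-50,44)-[0,-50,105],1),"pitch %.4f"%T[0,0],"F",np.round(F,1),"op",round(s["opening"],3))
E
python3 -c "from h import *; st()"
```

```text
t 12.12 slotL-screw [ 2.9  0.1 16.1] slotR [ 2.8  0.1 16. ] pitch 0.0092 F [10.5 -0.7 -8.4] op 0.585
```

>>> carry_out(targets="0 0 0 0.7 0;0 0 0 0.7 0;0 0 0 0.7 0;0 0 0 0.7 0;0 0 0 0.7 0;0 0 0 0 0;0 0 0 0 0")

```text
clock: 12.7
tool_pos: [0.4992, -0.0292, 0.2577]
eef_rot: [0.71, -0.06, -0.699, -0.06]
contact_force: [13.8, -4.2, -9.6]
opening: 0.588
```

```bash
python3 -c "from h import *; st()"
```

```text
t 12.7 slotL-screw [ 2.1  0.1 16.2] slotR [ 2.   0.1 16.1] pitch 0.0147 F [14.3 -1.8 -9.6] op 0.588
```

>>> carry_out(targets="0 0 0 0.8 0;0 0 0 0.8 0;0 0 0 0.8 0;0 0 0 0 0;0 1 0 0 0;0 1 0 0 0;0 0 0 0 0")

```text
clock: 13.28
tool_pos: [0.498, -0.0291, 0.257]
eef_rot: [0.711, -0.06, -0.698, -0.06]
contact_force: [15.8, -4.1, 3.0]
opening: 0.584
```

```bash
python3 -c "from h import *; st()"
```

```text
t 13.28 slotL-screw [ 1.6  0.1 15.3] slotR [ 1.4  0.1 15.2] pitch 0.0189 F [16.2 -1.3  3. ] op 0.584
```

>>> carry_out(targets="0 1 0 0.5 0;0 1 0 0.5 0;0 1 0 0 0;0 1 0 0 0;0 0 0 0 0")

```text
clock: 13.7
tool_pos: [0.4976, -0.0287, 0.2535]
eef_rot: [0.712, -0.06, -0.697, -0.061]
contact_force: [14.4, -3.8, 7.1]
opening: 0.586
```

```bash
python3 -c "from h import *; st()"
```

```text
t 13.7 slotL-screw [ 1.3  0.5 11.8] slotR [ 1.1  0.5 11.6] pitch 0.0208 F [14.9 -1.3  7.1] op 0.586
```

>>> carry_out(targets="0 0 0 0.8 0;0 0 0 0.8 0;0 1 0 0.4 0;0 1 0 0 0;0 1 0 0 0;0 0 0 0 0")

```text
clock: 14.2
tool_pos: [0.4961, -0.0282, 0.2507]
eef_rot: [0.712, -0.06, -0.697, -0.061]
contact_force: [16.0, -2.3, 7.8]
opening: 0.585
```

```bash
python3 -c "from h import *; st()"
```

```text
t 14.2 slotL-screw [0.  0.8 9. ] slotR [-0.1  0.8  8.7] pitch 0.0224 F [16.2  0.5  7.8] op 0.585
```

>>> carry_out(targets="0 1 0 0 0;0 1 0 0 0;0 1 0 0 0;0 0 0 0 0;0 0 0 0 0")

```text
clock: 14.62
tool_pos: [0.4962, -0.0281, 0.2477]
eef_rot: [0.712, -0.06, -0.696, -0.061]
contact_force: [16.2, -2.9, 7.1]
opening: 0.59
```

```bash
python3 -c "from h import *; st()"
```

```text
t 14.62 slotL-screw [0.  0.9 6. ] slotR [-0.1  0.9  5.7] pitch 0.0224 F [16.5 -0.1  7.1] op 0.59
```

>>> carry_out(targets="0 1 0 0 0;0 1 0 0 0;0 1 0 0 0;0 0 0 0 0;0 0 0 0 0")

```text
clock: 15.03
tool_pos: [0.4962, -0.0281, 0.2446]
eef_rot: [0.712, -0.06, -0.697, -0.061]
contact_force: [15.2, -3.3, 7.3]
opening: 0.584
```

Run:
```python
from h import *
st()
p,d=eyes.snapshot("scene"); cv2.imwrite("pics/scene5.png",p)
crop(p,"pics/s5.png",285,175,365,245,10)
```

```text
t 15.03 slotL-screw [0.  1.  2.9] slotR [-0.1  1.   2.7] pitch 0.0223 F [15.6 -0.7  7.3] op 0.584
```

View pics/s5.png

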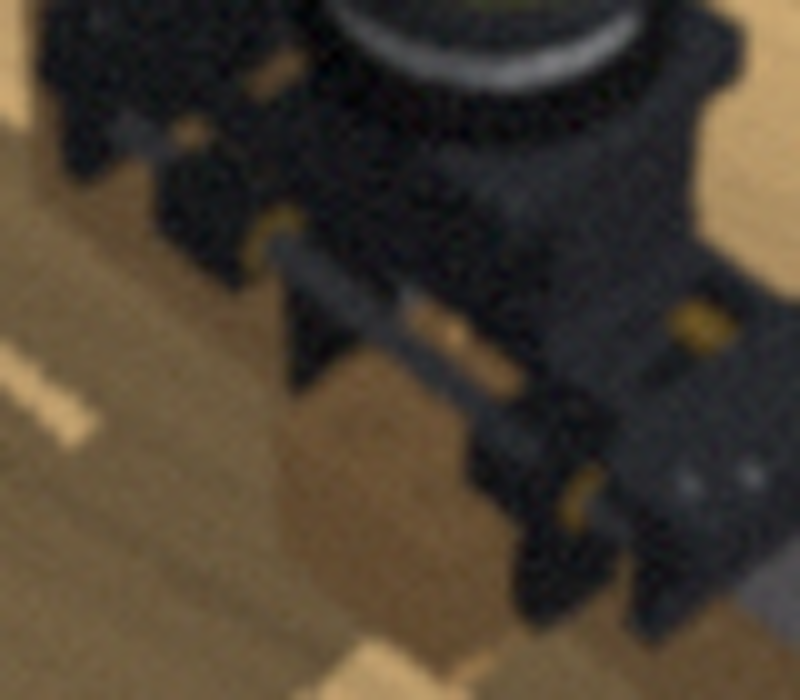

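>>> carry_out(targets="0 1 0 0 0;0 1 0 0 0;0 0.5 0 0 0;0 0 0 0 0;0 0 0 0 0")

```text
clock: 15.5
tool_pos: [0.4962, -0.0281, 0.2422]
eef_rot: [0.712, -0.06, -0.696, -0.061]
contact_force: [15.8, -3.1, 7.3]
opening: 0.586
```

```bash
python3 -c "from h import *; st()"
```

```text
t 15.5 slotL-screw [0.  1.  0.5] slotR [-0.1  1.   0.2] pitch 0.0224 F [16.1 -0.3  7.3] op 0.586
```

>>> carry_out(targets="0 0.5 0 0 0;0 0.5 0 0 0;0 0 0 0 0;0 0 0 0 0")

```text
clock: 15.83
tool_pos: [0.4962, -0.0281, 0.2412]
eef_rot: [0.712, -0.06, -0.697, -0.061]
contact_force: [16.4, -3.2, 8.4]
opening: 0.582
```

```bash
python3 -c "from h import *; st()"
```

```text
t 15.83 slotL-screw [ 0.   1.  -0.5] slotR [-0.1  1.  -0.8] pitch 0.0224 F [16.7 -0.4  8.4] op 0.582
```

>>> carry_out(targets="0 0.5 0 0 0;0 0.5 0 0 0;0 0 0 0 0;0 0 0 0 0")

```text
clock: 16.17
tool_pos: [0.4962, -0.0281, 0.2402]
eef_rot: [0.712, -0.06, -0.697, -0.061]
contact_force: [15.9, -2.9, 8.0]
opening: 0.581
```

```bash
python3 -c "from h import *; st()"
```

```text
t 16.17 slotL-screw [ 0.   1.  -1.5] slotR [-0.1  1.  -1.8] pitch 0.0223 F [16.2 -0.2  8. ] op 0.581
```

Run:
```python
from h import *
p,d=eyes.snapshot("scene"); cv2.imwrite("pics/scene6.png",p)
a=[]
for f in("scene4","scene6"):
    im=cv2.imread(f"pics/{f}.png")[200:250,300:370]; a.append(cv2.resize(im,None,fx=11,fy=11,interpolation=cv2.INTER_CUBIC)[:, :400*2])
for i,x in enumerate(a): cv2.imwrite(f"pics/c{i}.png",cv2.convertScaleAbs(x,alpha=1.6,beta=10))
```

```text
(no output)
```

View pics/c0.png

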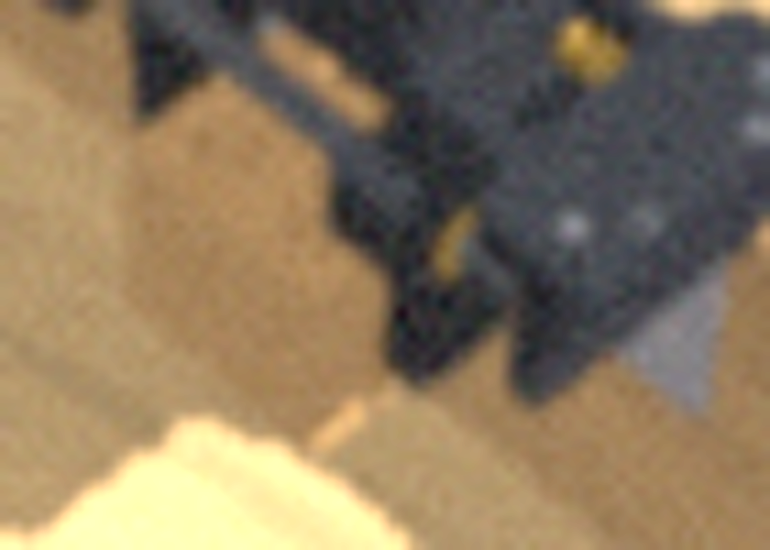

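View pics/c1.png

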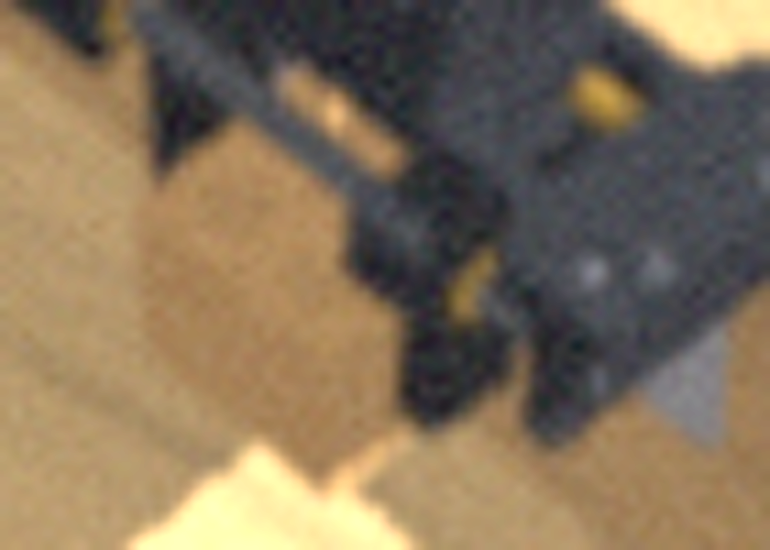

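Run:
```python
from fit import *
S=lambda c:px(300,200,11,c)
def obs(a,b,c): return [("scene",S(a),(63,26,0)),("scene",S(b),(3,70,0)),("scene",S(c),(63,-26,0))]
o0=obs((310,455),(707,417),(130,300)); o1=obs((327,494),(722,449),(150,340))
p0=fit(o0,[.464,-.0266,.077,-.17],free=(0,1),rep=True)
p1=fit(o1,p0,free=(1,2)); print(p0,p1,(p1-p0)*1e3)
p1=fit(o1,p0,free=(0,1,2)); print((p1-p0)*1e3)
# pixel sensitivity
b=proj("scene",p0[:3]); 
for v in((0,0,-.001),(-.001,0,0),(0,.001,0)): print(v,(proj("scene",p0[:3]+v)-b)*11)
f=np.array([.55,-.03,.2]); print("gripper shift pred",(proj("scene",f+[-.0061,.0016,-.0169])-proj("scene",f))*11)
```

```text
scene (63, 26, 0) [0.66 0.15]
scene (3, 70, 0) [-0.5  -0.15]
scene (63, -26, 0) [-0.11  0.02]
scene (63, 26, 0) [ 0.76 -0.04]
scene (3, 70, 0) [-0.4   0.29]
scene (63, -26, 0) [-0.24 -0.27]
[ 0.46430884 -0.02537522  0.077      -0.17      ] [ 0.46430884 -0.02088852  0.06864493 -0.17      ] [ 0.          4.48670522 -8.35507309  0.        ]
scene (63, 26, 0) [ 0.72 -0.  ]
scene (3, 70, 0) [-0.26  0.31]
scene (63, -26, 0) [-0.36 -0.31]
[ 2.79172793  6.22098368 -3.88689076  0.        ]
(0, 0, -0.001) [-0.21302619  3.15510746]
(-0.001, 0, 0) [ 2.88738148 -3.19798011]
(0, 0.001, 0) [4.17741259 2.36597491]
gripper shift pred [27.57267479 44.47571837]
```

The image comparison shows the fingers slipped about 2 to 3 mm down the block. I tighten the grip and push gently to feel for the stop.

>>> carry_out(targets="0 0 0 0 0;0 0 0 0 0;0 0.5 0 0 0;0 0.5 0 0 0;0 0.5 0 0 0;0 0 0 0 0", force=60)

```text
clock: 16.72
tool_pos: [0.4962, -0.0281, 0.2388]
eef_rot: [0.712, -0.06, -0.696, -0.061]
contact_force: [15.7, -2.7, 9.2]
opening: 0.585
```

```bash
python3 -c "from h import *; st()"
```

```text
t 16.72 slotL-screw [ 0.1  1.  -2.9] slotR [-0.1  1.  -3.2] pitch 0.0225 F [15.9  0.   9.2] op 0.585
```

>>> carry_out(targets="0 0.5 0 0 0;0 0.5 0 0 0;0 0.5 0 0 0;0 0 0 0 0")

```text
clock: 17.05
tool_pos: [0.4961, -0.0281, 0.2382]
eef_rot: [0.713, -0.06, -0.696, -0.061]
contact_force: [13.9, -1.8, 19.5]
opening: 0.584
```

Run:
```python
from h import *
st()
p,d=eyes.snapshot("scene"); cv2.imwrite("pics/scene7.png",p)
im=p[200:250,300:370]; cv2.imwrite("pics/c2.png",cv2.convertScaleAbs(cv2.resize(im,None,fx=11,fy=11,interpolation=cv2.INTER_CUBIC),alpha=1.6,beta=10))
```

```text
t 17.05 slotL-screw [ 0.1  1.  -3.5] slotR [-0.1  1.  -3.8] pitch 0.0230 F [14.   0.6 19.5] op 0.584
```

View pics/c2.png

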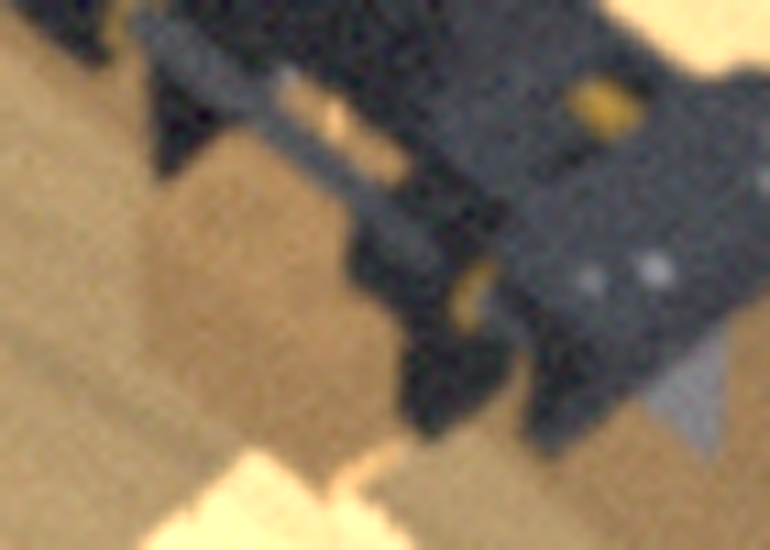

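Vertical force jumped from 9 to 19.5 N within 0.6 mm, so this is the hard stop of the slot ends on the shanks. I ease the downward push and then back off the press.

>>> carry_out(targets="0 -0.5 0 0 0;0 0 0 -0.7 0;0 0 0 -0.7 0;0 0 0 -0.7 0;0 0 0 -0.7 0;0 0 0 0 0")

```text
clock: 17.6
tool_pos: [0.4971, -0.0281, 0.2381]
eef_rot: [0.711, -0.06, -0.698, -0.061]
contact_force: [11.6, -1.4, 17.8]
opening: 0.583
```

```bash
python3 -c "from h import *; st()"
```

```text
t 17.6 slotL-screw [ 0.2  1.  -3.4] slotR [ 0.1  1.  -3.6] pitch 0.0173 F [11.7  0.6 17.8] op 0.583
```

>>> carry_out(targets="0 0 0 -0.7 0;0 0 0 -0.7 0;0 0 0 -0.7 0;0 0 0 -0.7 0;0 0 0 -0.7 0;0 0 0 0 0")

```text
clock: 18.1
tool_pos: [0.4983, -0.0283, 0.2378]
eef_rot: [0.708, -0.06, -0.701, -0.061]
contact_force: [6.1, 1.3, 19.1]
opening: 0.583
```

```bash
python3 -c "from h import *; st()"
```

```text
t 18.1 slotL-screw [ 0.6  0.9 -3.5] slotR [ 0.5  0.9 -3.7] pitch 0.0108 F [ 5.8  2.3 19.1] op 0.583
```

>>> carry_out(targets="0 -0.3 0 -0.7 0;0 -0.3 0 -0.7 0;0 0 0 -0.7 0;0 0 0 -0.7 0;0 0 0 0 0")

```text
clock: 18.52
tool_pos: [0.4993, -0.0285, 0.2378]
eef_rot: [0.706, -0.06, -0.703, -0.06]
contact_force: [3.5, 0.9, 17.3]
opening: 0.586
```

```bash
python3 -c "from h import *; st()"
```

```text
t 18.52 slotL-screw [ 0.8  0.9 -3.4] slotR [ 0.7  0.9 -3.5] pitch 0.0051 F [ 3.3  1.5 17.3] op 0.586
```

>>> carry_out(targets="0 -0.4 0 -0.7 0;0 -0.4 0 -0.7 0;0 -0.2 0 0 0;0 0 0 0 0")

```text
clock: 18.85
tool_pos: [0.4999, -0.0285, 0.238]
eef_rot: [0.706, -0.059, -0.704, -0.06]
contact_force: [3.4, 2.0, 10.3]
opening: 0.584
```

```bash
python3 -c "from h import *; st()"
```

```text
t 18.85 slotL-screw [ 1.  1. -3.] slotR [ 1.   1.  -3.2] pitch 0.0025 F [ 3.   2.5 10.3] op 0.584
```

>>> carry_out(targets="0 0 0 -0.7 0;0 -0.2 0 -0.7 0;0 0 0 -0.7 0;0 0 0 -0.7 0;0 0 0 0 0")

```text
clock: 19.27
tool_pos: [0.5008, -0.0286, 0.2378]
eef_rot: [-0.703, 0.059, 0.706, 0.06]
contact_force: [-0.6, 2.4, 11.1]
opening: 0.586
```

Run:
```python
from h import *
st()
p,d=eyes.snapshot("scene"); cv2.imwrite("pics/scene8.png",p)
im=p[200:250,300:370]; cv2.imwrite("pics/c3.png",cv2.convertScaleAbs(cv2.resize(im,None,fx=11,fy=11,interpolation=cv2.INTER_CUBIC),alpha=1.6,beta=10))
```

```text
t 19.27 slotL-screw [ 1.   0.9 -3. ] slotR [ 1.1  0.9 -3.1] pitch -0.0033 F [-1.   2.2 11.1] op 0.586
```

View pics/c3.png

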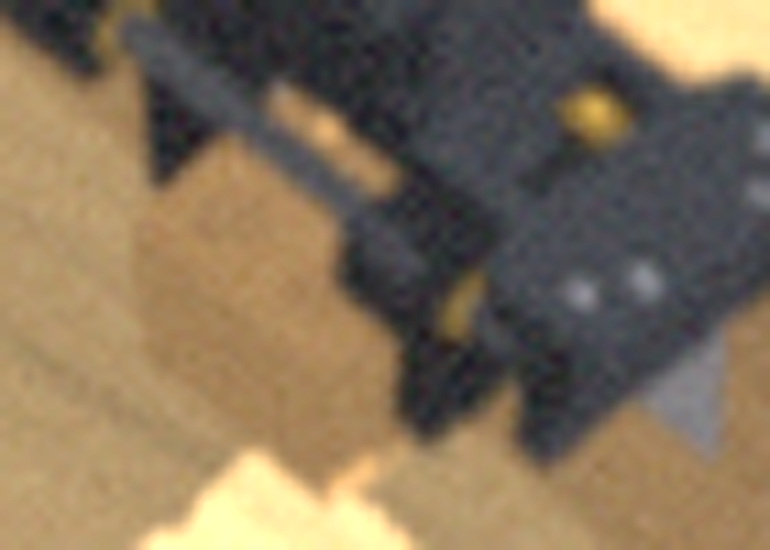

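Pulling out no longer moves the plate, so it is locked behind the heads. I unload it and release.

>>> carry_out(targets="0 -0.3 0 0.3 0;0 -0.3 0 0 0;0 0 0 0 0;0.64 0 0 0 0;0.7 0 0 0 0;0.8 0 0 0 0;0.9 0 0 0 0;1 0 0 0 0;1 0 0 0 0;1 0 0 0 0;1 0 0 0 0")

```text
clock: 20.23
tool_pos: [0.5017, -0.0296, 0.2373]
eef_rot: [-0.704, 0.06, 0.705, 0.06]
contact_force: [-0.2, 0.1, -0.5]
opening: 0.997
```

```bash
python3 -c "from h import *; st()"
```

```text
t 20.23 slotL-screw [ 2.6 -0.  -3.7] slotR [ 2.5 -0.  -3.7] pitch -0.0002 F [-0.2  0.1 -0.5] op 0.997
```

Released with force near zero. I raise straight up slowly, then swing clear to look.

>>> carry_out(targets="1 -3 0 0 0;1 -6 0 0 0;1 -10 0 0 0;1 -12 0 0 0;1 -12 0 0 0;1 -12 0 0 0;1 -14 0 0 0;1 -16 0 0 0;1 -18 0 0 0;1 -18 0 0 0;1 -10 15 0 0;1 0 25 0 0;1 0 25 0 0;1 0 25 0 0;1 0 25 0 0;1 0 25 0 0;1 0 25 0 0;1 0 25 0 0;1 0 25 0 0;1 0 10 0 0")

```text
clock: 21.9
tool_pos: [0.4623, -0.2551, 0.3694]
eef_rot: [0.705, -0.063, -0.704, -0.061]
contact_force: [0.5, -0.5, 0.0]
opening: 0.999
```

Run:
```python
from h import *
st()
for n in("scene","top"):
    p,d=eyes.snapshot(n); cv2.imwrite(f"pics/{n}9.png",p); np.save(f"pics/{n}9.npy",d)
crop("pics/scene9.png","pics/s9.png",280,150,380,240,8)
crop("pics/top9.png","pics/t9.png",230,225,350,305,6)
```

```text
t 21.9 slotL-screw [   2.2 -229.1  128.2] slotR [   1.6 -229.1  128.5] pitch 0.0009 F [ 0.6 -0.5  0. ] op 0.999
```

View pics/s9.png

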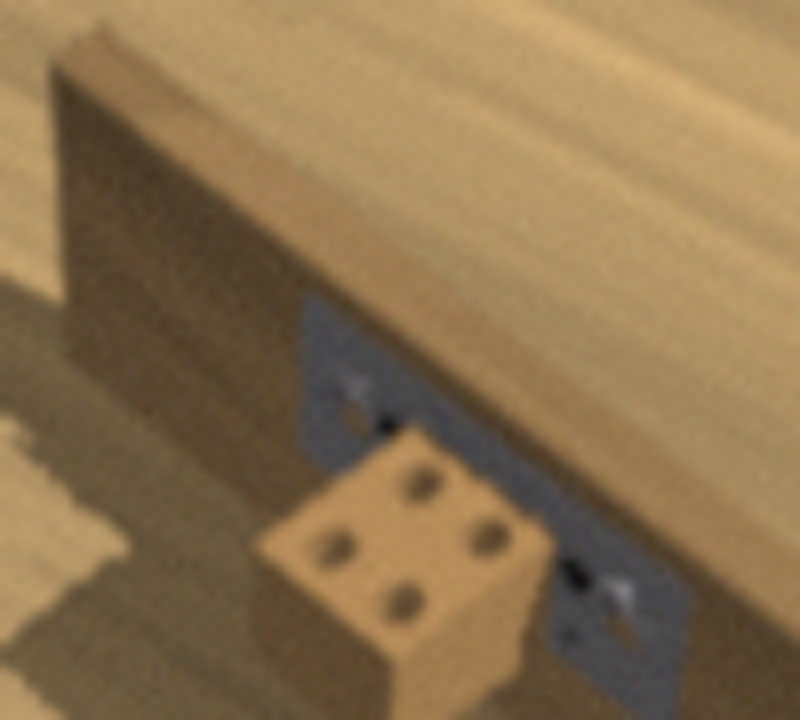

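View pics/t9.png

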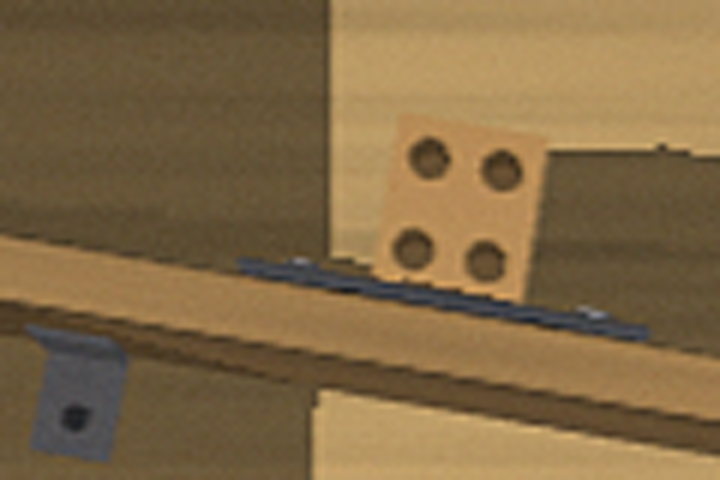

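View pics/scene9.png

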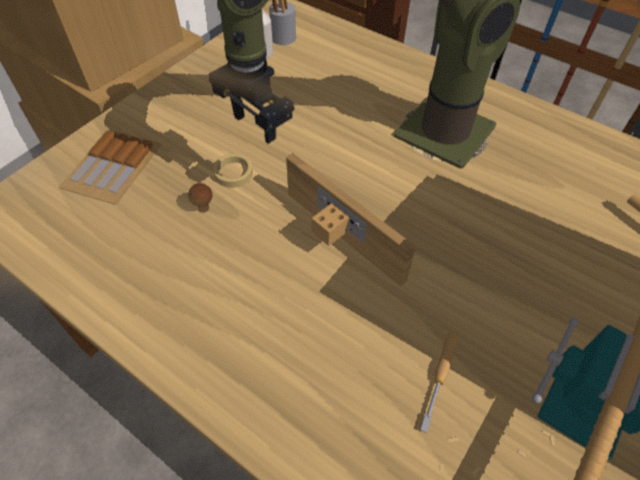

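The rack hangs on both screws. The heads sit at (355,382) and (620,590) in the crop, above the open entry holes. I'll measure the height.

Run:
```python
from fit import *
S=lambda c:px(280,150,8,c);T=lambda c:px(230,225,6,c)
sc=[("scene",S((305,293)),(1.5,-70,62)),("scene",S((694,583)),(1.5,70,62)),("scene",S((410,428)),(3,-26,48)),("scene",S((555,545)),(3,26,48)),("scene",S((256,545)),(63,-26,48)),("scene",S((393,658)),(63,26,48)),("scene",S((305,447)),(3,-70,0))]
tp=[("top",T((240,260)),(3,70,62)),("top",T((648,330)),(3,-70,62)),("top",T((398,112)),(63,26,48)),("top",T((549,133)),(63,-26,48)),("top",T((525,302)),(3,-26,48))]
h=[("scene",S((355,382)),(9,-50,105)),("scene",S((622,590)),(9,50,105)),("scene",S((53,68)),(0,-180,130)),("scene",S((103,25)),(-22,-180,130))]
rl=fit(h,[.4596,-.0255,0,-.17],free=(0,1)); print("rail",rl)
# rack height in scene, x and y tied to rail (gap 3.5)
for z in(61,63,65,69,77):
    Rm=R.from_euler('z',-.17).as_matrix(); p=Rm@[.0035,0,z/1e3]+rl[:3]
    e=[proj(n,Rm@(np.array(m)/1e3)+p)-uv for n,uv,m in sc]; print(z,np.round(np.mean(e,0),2),np.round(np.sqrt(np.mean(np.square(e))),2))
p=fit(sc+tp,[.464,-.024,.061,-.17],free=(0,1,2,3)); print(p)
W=cloud("top",np.load("pics/top9.npy"))
q=[]
for (u,v) in [(460,200),(440,215),(480,215),(455,140),(458,260)]:
    a,b=np.round(T((u,v))).astype(int); q.append(W[b-1:b+2,a-1:a+2,2].mean())
print("block top z (home 109)",np.round(q,4))
W0=cloud("top",np.load("pics/top0.npy")); print([np.round(np.nanmedian(w[279:283,350:356,2]),4) for w in(W0,W)], "bench",np.nanmedian(W[150:160,300:320,2]))
```

```text
scene (9, -50, 105) [-0.33  0.67]
scene (9, 50, 105) [0.   1.11]
scene (0, -180, 130) [-0.28 -1.46]
scene (-22, -180, 130) [ 0.74 -0.9 ]
rail [ 0.45987422 -0.02334713  0.         -0.17      ]
61 [ 0.72 -0.17] 0.83
63 [ 0.75 -0.77] 1.0
65 [ 0.78 -1.37] 1.29
69 [ 0.83 -2.58] 2.02
77 [ 0.95 -5.01] 3.66
scene (1.5, -70, 62) [0.03 0.38]
scene (1.5, 70, 62) [-0.2   1.05]
scene (3, -26, 48) [ 0.86 -0.65]
scene (3, 26, 48) [ 0.52 -1.61]
scene (63, -26, 48) [-0.09  0.15]
scene (63, 26, 48) [0.56 0.33]
scene (3, -70, 0) [-0.64  0.03]
top (3, 70, 62) [-0.07 -0.59]
top (3, -70, 62) [ 1.   -1.06]
top (63, 26, 48) [ 0.34 -0.14]
top (63, -26, 48) [0.19 0.4 ]
top (3, -26, 48) [-0.41  0.95]
[ 0.46604239 -0.02366787  0.06368465 -0.16107209]
block top z (home 109) [0.1103 0.1097 0.1101 0.1103 0.1103]
[np.float64(0.0013), np.float64(0.0009)] bench 0.0009815422760198799
```

```bash
python3 -c "from plant import r; print(r.finish_job())"
```

```text
the job is handed in; nothing more can be done
None
```

The rack is hanging on both screws and the job is handed in. The job gave no verdict; these are my own checks.

**What I did:** I gripped the block, lifted it 77 mm, turned it to the rail and passed both keyholes over the heads. I then pressed the plate in against the buffers with about 16 N and slid it down until it hit a clear stop at about 20 N. I eased the press off, released at near-zero force and moved the arm clear.

**Last checks:**
- **Height:** The depth image puts the block top at about 110 mm, or 109 mm after a 1 mm bench offset. The home height is 109 mm. In the scene view, home height was the best match of those I tried.
- **Locking:** The heads sit in the slots above the entry holes. Before release, pulling the plate outwards no longer moved it.
- **Surroundings:** The other things on the bench look unmoved.

**What disagreed:**
- **Finger slip:** The fingers slipped about 3.5 mm down the block during the slide. From then on I relied on the force stop and the images for height, not the arm's reading.
- **Two-camera fit:** A free fit to both cameras gave the rack about 2.7 mm too high and 0.01 rad off in yaw. I put this down to pixel picking and calibration error.
- **Gap at the buffers:** While the plate was on its buffers, the gap to the rail read 3.2 mm from the arm and 4.7 mm from the camera.

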